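# Stamp the picture panel in the corner stop

## Robot

A 7-joint arm with a two-finger parallel gripper is mounted at the origin on the work surface. World frame = base frame: x ahead of the robot, y to its left, z up, the work surface at z = 0. Lengths are in m, angles in rad, forces in N, time in s.
With the tool pointing down it reaches from about 0.425 to 0.925 m from the base axis. Payload 6.8 kg.
Tool frame: the origin (TCP) lies on the mounting face of the last link; the fingertips stand 173 mm ahead of it and the grasp point (between the pads) lies 155 mm ahead of it (grip_point_offset is the distance from the TCP to the grasp point, in m); x points along the fingers, z is the direction in which the jaws open and shut, and the axes are right-handed (so a half turn about x gives the same grasp; the last joint's range is limited). The gripper opens to 85 mm and grips with 20 to 120 N. Pads are 22 mm wide; open, the fingers measure 114 mm over their backs; the gripper's body (76 mm by 85 mm) begins 54 mm behind the grasp point. The pads swing forward as they close: fully open they stand 13 mm farther back than shut.
Start: joints at [-1.243, 0.477, 0.022, 1.555, -0.011, 1.109, -0.083], TCP at [0.285, 0.612, 0.405] pointing down, gripper open.
Joint ranges: [-2.96, 2.96], [-0.34, 2.1], [-1.41, 1.46], [0.24, 2.44], [-1.37, 4.51], [0.17, 1.92], [-2.96, 2.96]. Speed limits (rad/s): [2.39, 2.39, 3.14, 3.14, 3.14, 3.14, 3.14].

## Interface

Orientations are given as a rotation vector (axis times angle).
In Python, from bench import * gives the robot as it stands. The module is installed in compiled form; this text tells all that it offers.
- The arm moves only by the tool servo_tool, never from a script. Its argument "motion" is a list of rows, each a list of 5 numbers: the shift along the tool's x, y, z in m, then the turn about the tool's x in degrees, then the gripper command: -1 is fully open, 1 is shut, values between are in proportion. In form: [[dx, dy, dz, turn, fingers], ...]. A call has 1 to 8 rows; each row is the pose to reach, as a shift and turn from the pose measured when the call began, along the tool's axes at that moment; what a row does not reach only later rows make up. A row lasts 1/10 s, in which the tool goes at most 50 mm and 8.59 degrees, less where a joint would pass 70% of its speed; a pose out of reach is approached as far as the arm can. A call with a gripper value outside its range is refused whole. The fingers move at their own pace and stop on an object; "force" is the grip in N (left out, the last holds). Time passes only in rows, so rows that repeat a pose let the fingers close. It gives the time, the measured TCP pose, the force and the opening at its end, in the units of the state.
- get_obs(): the state, without advancing time (a new reading comes with each control period).
- grab_frame(name): name is "side" or "top" or "wrist"; returns the picture (480x640x3 uint8, red, green, blue); there is no depth.
- camera_params(name): a dict with "mtx" (3x3 intrinsics, pixels), "world_to_cam" (4x4, takes a point from world to camera coordinates); the wrist camera has in their place "T_tool_cam" (4x4, takes a point from camera to tool coordinates, whose origin is the TCP and whose axes are the tool frame's). Camera axes: x right, y down, z forward; pixel columns grow to the right and rows downward; lengths in m; the calibration is good to about 2 mm. A picture is of the moment at which its call begins: read the wrist's pose just before it. camera_params takes no time and is no camera call.
- hand_in(): hands the job in, once; it reports no verdict.
The state is a dict: "clock": time; "joints": joint angles; "qvel": joint speeds; "tau": joint torques, N m; "tcp_pos": TCP position; "orientation": TCP orientation; "contact_force": force on the tool from outside, world axes, zero at the start; "moment": the same for the moment, N m; "grip_width": finger opening in m.
Only numpy, scipy, OpenCV 4.12 (cv2) and the standard library are available. Lean on these libraries where they do the work, as an engineer would, in place of code of your own. Each camera call takes 0.05 s, during which the arm holds its last target. There are 200 camera calls.

## Task

Slide the wooden picture panel across the table, without lifting it, into the corner stop until its two edges sit flush against both wooden strips. Then pick up the hand stamp by its handle, set its face upright and square in the empty rectangular frame drawn on the panel, and press gently until the sprung foot is about half way in (about 6 N; a hard blow would spoil the print). Finish while still holding the stamp pressed there, do not let go or put it down, with the panel still flush in the corner and the bowl, glue stick and spool left alone.

Things in the scene. Friction and masses are not known exactly. Their poses are not given: they have to be found in the camera images.
- stop: L-shaped corner stop fixed to the table: two dark wooden strips 20 mm wide, 14 mm high. Origin: the inner corner, at table height. Far strip: inner face is the plane x = 0, from y = -180 to +20 mm. Left strip: inner face is the plane y = 0, from x = -130 to 0 mm. The panel lies on the -x, -y side and goes home by moving +x and +y of this frame.
- panel: loose plywood picture panel, 120 (x) by 160 (y) by 22 mm thick, 0.2 to 0.4 kg, lying flat. Origin: centre of its underside. White paper on top, coloured print on the +y half, an empty rectangular frame in thin black line on the -y half. When home its axes are parallel to the stop's and its origin is at x = -60, y = -80 mm in the stop's frame.
- panel_corner (a point): the panel's own corner (+60, +80 mm from its origin, at table height) that goes into the inner corner of the stop
- panel_mark (a point): centre of the drawn rectangular frame, on the panel's top face (22 mm above the table), at x = 0, y = -35 mm from the panel's origin. The frame is 55 mm along the panel's x and 41 mm along its y, measured outside, line 3 mm wide.
- stamp: wooden hand stamp standing on its foot, 0.15 kg, 104 mm tall. Origin: centre of the foot's face with the spring out; z up. Foot 44 (x) by 30 (y) by 14 mm high on two steel pins; body 48 by 34 mm at heights 30 to 50; neck to 58; flat-sided handle 38 (x) by 22 mm (y) at 58 to 104. Its long side (x) goes along the frame's long side (panel's x), either way round.
- stamp_grip (a point): middle of the stamp's handle, 82 mm above its origin; the handle is 22 mm wide across the stamp's y axis here
- stamp_face (a point): centre of the stamping face, the underside of the sprung rubber foot
- stamp_foot (a joint): how far the sprung foot is pushed up into the stamp, 0 (out) to 0.012 m (fully in). The spring pushes with 2.1 N when out, and 0.6 N more for each mm: about 5.7 N half way, 9.3 N fully in.
- glue_stick: bystander: glue stick standing upright, 29 mm across, 98 mm tall, white cap up. Origin: centre of its underside.
- spool: bystander: black thread spool standing on end, 48 mm across, 40 mm tall. Origin: centre of its underside.
- bowl: bystander: small white bowl, 84 mm across, 45 mm high. Origin: centre of its underside.
Things that resemble listed ones, but are neither listed nor needed, are in the scene too. There is more than one size of the stamp; the one meant has the size given above. Several things have the shape of the stop; the one meant has the colours described above.

How it is judged:
By the outcome, as a careful person would: the job done as asked, in the order asked, and still so for the second after the job is handed in, while the arm keeps its last pose, push and grip.
It also fails if it takes over 69 s, if anything falls off the work surface, if the arm or the gripper's body presses on something with over 40 N, if the wrist force passes 120 N, or if a joint passes its speed limit or range.

## Working session

There is one attempt and no reset: what is moved stays moved. The work goes in short steps, Python scripts to look and compute and a tool call to move; the robot and the scene stay as the last step left them, time stands still between calls to the robot, and variables do not carry over. Pictures are saved under pics/ and viewed, about 8 in all and at most 12, crops included, and the job is handed in when it is done.

Besides the shell and the picture viewer there is one more tool, called in YAML: its name, and indented under it one key for each argument. servo_tool: Moves the arm, as the interface text tells. Its arguments: {"type":"object","properties":{"motion":{"type":"array","items":{"type":"array","items":{"type":"number"}}},"force":{"type":"number"}},"required":["motion"]}

```bash
mkdir -p pics
python3 - <<'E'
from bench import *
import cv2,numpy as np
o=get_obs();print({k:np.round(v,3).tolist() for k,v in o.items()})
for n in("top","side"):
    cv2.imwrite(f"pics/{n}0.png",grab_frame(n)[:,:,::-1])
for n in("top","side","wrist"):
    print(n,{k:np.round(v,4).tolist() for k,v in camera_params(n).items()})
E
```

```text
{'clock': 0.0, 'joints': [-1.243, 0.478, 0.022, 1.556, -0.011, 1.109, -0.083], 'qvel': [0.001, 0.0, -0.0, 0.001, -0.001, -0.001, 0.0], 'tau': [0.0, -59.645, 1.608, -28.119, 0.012, 0.009, -0.0], 'tcp_pos': [0.285, 0.612, 0.404], 'orientation': [-0.884, 1.386, 0.882], 'contact_force': [0.11, 0.004, 1.088], 'moment': [-0.013, -0.0, 0.007], 'grip_width': 0.085}
top {'mtx': [[593.1351, 0.0, 327.0987], [0.0, 593.1351, 233.9465], [0.0, 0.0, 1.0]], 'world_to_cam': [[-0.0097, -0.9999, -0.0059, 0.023], [-0.9972, 0.0101, -0.0744, 0.5278], [0.0744, 0.0051, -0.9972, 1.189], [0.0, 0.0, 0.0, 1.0]]}
side {'mtx': [[551.4661, 0.0, 318.3612], [0.0, 551.4661, 231.7596], [0.0, 0.0, 1.0]], 'world_to_cam': [[0.9627, -0.2702, 0.0113, -0.4651], [-0.1875, -0.697, -0.6921, 0.1806], [0.1949, 0.6642, -0.7217, 1.1782], [0.0, 0.0, 0.0, 1.0]]}
wrist {'mtx': [[393.6173, 0.0, 310.4878], [0.0, 393.6173, 243.0767], [0.0, 0.0, 1.0]], 'T_tool_cam': [[0.0001, -0.2588, 0.9659, 0.0309], [-0.0003, -0.9659, -0.2588, 0.0646], [1.0, -0.0003, -0.0002, 0.0007], [0.0, 0.0, 0.0, 1.0]]}
```

View pics/top0.png

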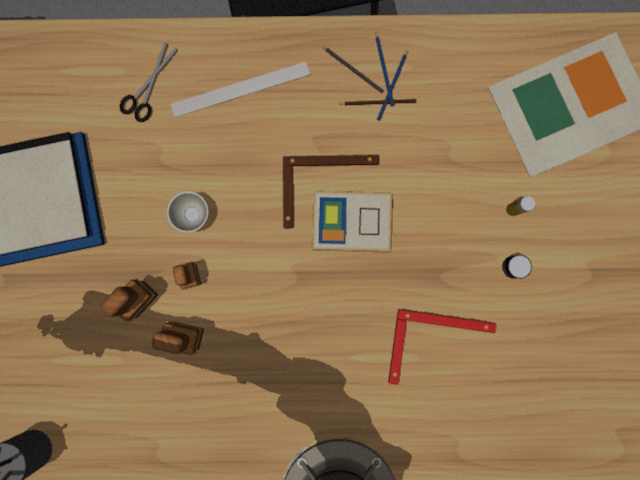

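View pics/side0.png

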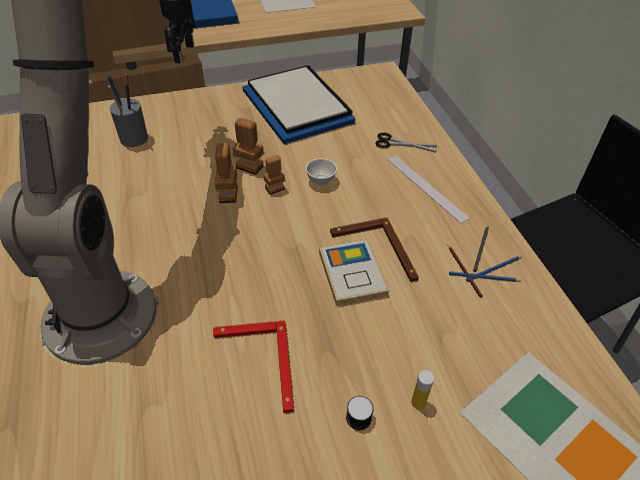

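The top view shows stamp candidates at (130,298), (187,275) and (178,340). Stop candidates are dark brown at (290,160) and red at (402,315), and I choose the dark brown one. The panel is at (353,221). Next I'll crop in on the stamps and the panel/stop.

Run:
```python
import cv2,numpy as np
t=cv2.imread("pics/top0.png");s=cv2.imread("pics/side0.png")
a=cv2.resize(t[255:365,95:215],(400,367),interpolation=cv2.INTER_CUBIC)
b=cv2.resize(s[110:210,205:305],(367,367),interpolation=cv2.INTER_CUBIC)
cv2.imwrite("pics/st.png",np.hstack([a,b]))
cv2.imwrite("pics/pn.png",cv2.resize(t[145:260,275:400],None,fx=5,fy=5,interpolation=cv2.INTER_CUBIC))
```

```text
(no output)
```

View pics/st.png

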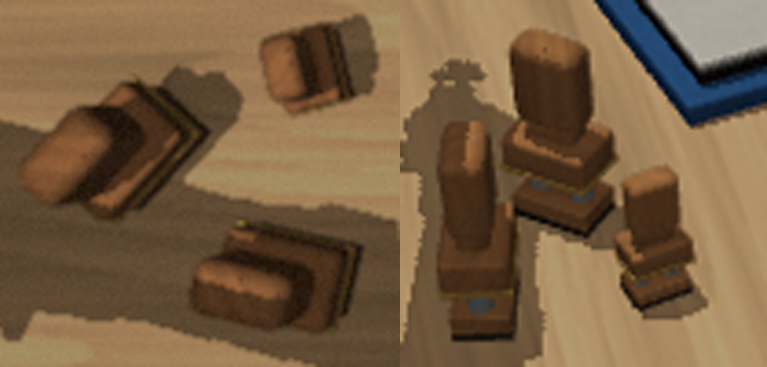

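View pics/pn.png

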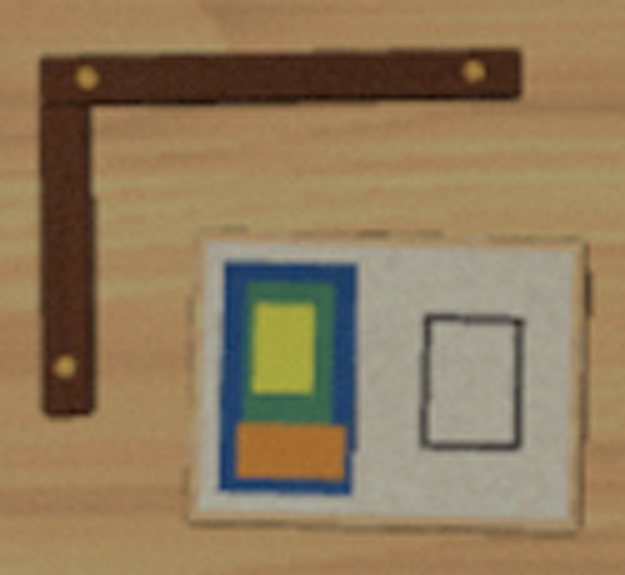

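The crops show three stamps: one large (upper left), one medium (lower middle) and one small (upper right). The panel is almost parallel to the dark stop, with its print toward the inner corner. I'll triangulate the handle tops to get their heights.

```bash
cat > h.py <<'E'
from bench import *
import cv2,numpy as np
from scipy.spatial.transform import Rotation as R
from scipy.optimize import least_squares
C={n:camera_params(n) for n in("top","side","wrist")}
def w2c(n,o=None):
    if n!="wrist":return C[n]["world_to_cam"]
    T=np.eye(4);T[:3,:3]=R.from_rotvec(o["orientation"]).as_matrix();T[:3,3]=o["tcp_pos"]
    return np.linalg.inv(T@C[n]["T_tool_cam"])
def proj(n,P,o=None):
    M=w2c(n,o);q=np.atleast_2d(P)@M[:3,:3].T+M[:3,3];q=q@np.array(C[n]["mtx"]).T
    return q[:,:2]/q[:,2:]
def ray(n,uv,z,o=None):
    M=np.linalg.inv(w2c(n,o));d=M[:3,:3]@np.linalg.solve(C[n]["mtx"],[*uv,1]);c=M[:3,3]
    return c+d*(z-c[2])/d[2]
def tri(a,b):
    return least_squares(lambda p:np.r_[proj("top",p)[0]-a,proj("side",p)[0]-b],[.4,.2,.1])
def local(x,y,yaw,L): # object frame points -> world
    c,s=np.cos(yaw),np.sin(yaw);L=np.asarray(L,float)
    return np.c_[x+c*L[:,0]-s*L[:,1],y+s*L[:,0]+c*L[:,1],L[:,2]]
def fitpose(obs,x0): # obs: list of (cam,local pt,uv,o)
    def f(p):return np.concatenate([proj(n,local(*p,[l]),o)[0]-uv for n,l,uv,o in obs])
    r=least_squares(f,x0,loss="soft_l1");return r.x,np.abs(r.fun).max()
E
python3 - <<'E'
from h import *
tc=lambda u,v:np.array([95+u/3.333,255+v/3.333]); sc=lambda u,v:np.array([205+(u-400)/3.67,110+v/3.67])
for n,a,b in[("A",(67,168),(551,40)),("B",(240,282),(465,130)),("C",(283,75),(652,175))]:
    r=tri(tc(*a),sc(*b));print(n,r.x,r.fun)
pc=lambda u,v:np.array([275+u/5,145+v/5])
P=fitpose([("top",l,pc(*u),None) for l,u in[((.06,.08,.022),(200,238)),((.06,-.08,.022),(586,240)),((-.06,-.08,.022),(580,528)),((-.06,.08,.022),(192,521)),((0,-.035,.022),(472,382))]],[.6,0,0])
S=fitpose([("top",l,pc(*u),None) for l,u in[((0,0,.014),(90,103)),((0,-.18,.014),(521,97)),((.02,-.18,.014),(521,50)),((-.13,0,.014),(94,413)),((-.13,.02,.014),(43,415)),((.02,.02,.014),(40,57))]],[.6,0,0])
print("panel",P,"stop",S)
c,s=np.cos(S[0][2]),np.sin(S[0][2]);d=P[0][:2]-S[0][:2];print("panel in stop",c*d[0]+s*d[1],-s*d[0]+c*d[1],np.degrees(P[0][2]-S[0][2]))
E
```

```text
A [0.39602854 0.3963027  0.16184568] [ 0.28992713 -1.50597685 -2.19694953 -0.06312365]
B [0.3308406  0.30252727 0.16582311] [-0.16820811  0.93113197  1.29348308  0.06221885]
C [0.44418513 0.293433   0.11253048] [ 2.35343043e-01 -1.11870122e+00 -1.53078185e+00  5.51945586e-04]
panel (array([ 0.55352867, -0.03465847, -0.02895148]), np.float64(1.4030807909130374)) stop (array([0.67098344, 0.08754666, 0.00384834]), np.float64(0.6309712799441058))
panel in stop -0.11792419297283573 -0.12175222878689355 -1.8792913822938115
```

Handle top heights come out at about 0.162 (A), 0.166 (B) and 0.113 (C). Only C, at top pixel (187,275), fits the 104 mm stamp. I'll check it with the wrist camera on the way to the panel.

```bash
cat >> h.py <<'E'
def goto(p,yaw=None):
    """print the tool-frame shift and turn to world TCP p; jaw axis (tool z) at world angle yaw (mod 180)"""
    o=get_obs();T=R.from_rotvec(o["orientation"]).as_matrix();d=T.T@(np.array(p)-o["tcp_pos"])
    cur=np.degrees(np.arctan2(T[1,2],T[0,2]));t=None
    if yaw is not None: t=-((yaw-cur+90)%180-90)   # tool x is down: +turn about it lowers world yaw
    print("shift",np.round(d,4),"turn",None if t is None else round(t,2),"| tcp",np.round(o["tcp_pos"],4),"jawyaw",round(cur,2),"toolx",np.round(T[:,0],4),"F",np.round(o["contact_force"],1),"t",round(float(o["clock"]),2),"w",round(float(o["grip_width"]),4),"j7",round(float(o["joints"][6]),2))
E
python3 -c "
from h import *
goto([.44,.29,.34],0);goto([.44,.29,.34],90)
print(R.from_rotvec(get_obs()['orientation']).as_matrix().round(3))"
```

```text
shift [ 0.0642 -0.2764 -0.226 ] turn 65.03 | tcp [0.2848 0.6117 0.4038] jawyaw 65.03 toolx [-6.0e-04 -1.5e-03 -1.0e+00] F [0.4 0.1 0.4] t 0.1 w 0.0853 j7 -0.08
shift [ 0.0642 -0.2764 -0.226 ] turn -24.97 | tcp [0.2848 0.6117 0.4038] jawyaw 65.03 toolx [-6.0e-04 -1.5e-03 -1.0e+00] F [0.4 0.1 0.4] t 0.1 w 0.0853 j7 -0.08
[[-0.001 -0.907  0.422]
 [-0.002  0.422  0.907]
 [-1.    -0.    -0.002]]
```

servo_tool:
  motion:
    - [0.008,-0.035,-0.028,-4,-1]
    - [0.016,-0.07,-0.056,-8,-1]
    - [0.024,-0.105,-0.084,-12,-1]
    - [0.032,-0.14,-0.112,-16,-1]
    - [0.04,-0.175,-0.14,-20,-1]
    - [0.048,-0.21,-0.17,-25,-1]
    - [0.056,-0.245,-0.2,-25,-1]
    - [0.064,-0.276,-0.226,-25,-1]

```text
clock: 0.9
tcp_pos: [0.4402, 0.2876, 0.3398]
orientation: [-1.21, 1.212, 1.208]
contact_force: [1.2, 1.4, -0.3]
grip_width: 0.0859
```

servo_tool:
  motion:
    - [0,0,0,0,-1]

```text
clock: 1.0
tcp_pos: [0.4424, 0.2814, 0.3385]
orientation: [-1.206, 1.22, 1.2]
contact_force: [-0.1, 0.4, 0.6]
grip_width: 0.0854
```

Run:
```python
from h import *
goto([.47,-.035,.34],90)
o=get_obs();im=grab_frame("wrist");cv2.imwrite("pics/w1.png",im[:,:,::-1]);np.save("w1.npy",o,allow_pickle=True)
print(o["tcp_pos"],proj("wrist",[[.444,.293,.104]],o))
```

```text
shift [ 0.0005 -0.0307 -0.3162] turn -0.55 | tcp [0.4424 0.2814 0.3385] jawyaw 89.45 toolx [-0.0019 -0.0065 -1.    ] F [-0.1  0.4  0.6] t 1.0 w 0.0854 j7 0.88
[0.44235171 0.28143213 0.33851451] [[334.07944468 263.99927812]]
```

View pics/w1.png

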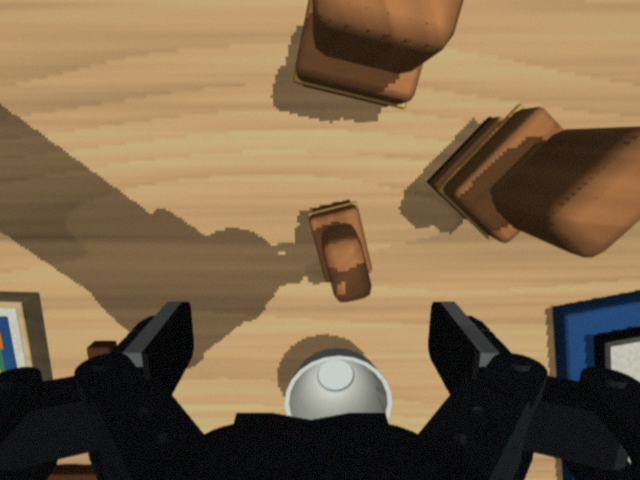

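The wrist view shows stamp C at about (340,250), roughly 48×34 mm in scale, while A and B are about 1.5 times larger and leaning out at the upper right. C is confirmed as the one meant. Next I move to the panel's near side.

servo_tool:
  motion:
    - [0,-0.004,-0.04,-0.5,-1]
    - [0,-0.008,-0.08,-0.5,-1]
    - [0,-0.012,-0.12,-0.5,-1]
    - [0,-0.016,-0.16,-0.5,-1]
    - [0,-0.018,-0.2,-0.5,-1]
    - [0.03,-0.02,-0.24,-0.5,-1]
    - [0.06,-0.022,-0.28,-0.5,-1]
    - [0.09,-0.024,-0.316,-0.5,-1]

```text
clock: 1.85
tcp_pos: [0.4634, -0.0328, 0.2499]
orientation: [-1.215, 1.21, 1.21]
contact_force: [0.7, 0.6, 0.2]
grip_width: 0.0854
```

servo_tool:
  motion:
    - [0,0,0,0,-1]

```text
clock: 1.95
tcp_pos: [0.462, -0.0362, 0.247]
orientation: [-1.21, 1.219, 1.209]
contact_force: [-1.2, 0.5, -0.1]
grip_width: 0.0852
```

Run:
```python
from h import *
goto([.465,-.035,.178],90.2)
o=get_obs();im=grab_frame("wrist");cv2.imwrite("pics/w2.png",im[:,:,::-1]);np.save("w2.npy",o,allow_pickle=True)
```

```text
shift [ 0.069  -0.0034  0.0017] turn -0.29 | tcp [ 0.462  -0.0362  0.247 ] jawyaw 89.91 toolx [-0.0059 -0.0063 -1.    ] F [-1.2  0.5 -0.1] t 1.95 w 0.0852 j7 1.6
```

View pics/w2.png

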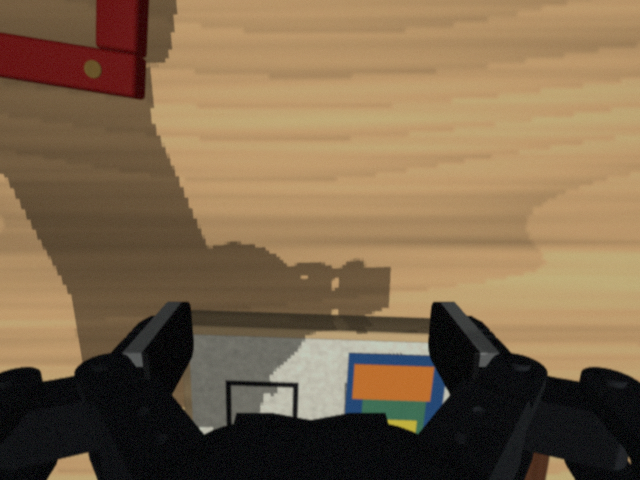

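The view shows the panel's near edge running from about (190,312) to (430,320), inside the jaw span, with free table in front of it. I'll go down.

servo_tool:
  motion:
    - [0.035,-0.002,0.001,0,-1]
    - [0.069,-0.003,0.001,0,-1]
    - [0.069,-0.003,0.001,0,-1]

```text
clock: 2.3
tcp_pos: [0.4649, -0.0308, 0.177]
orientation: [-1.211, 1.217, 1.217]
contact_force: [-0.1, 1.0, 0.2]
grip_width: 0.0854
```

Run:
```python
from h import *
o=np.load("w2.npy",allow_pickle=True).item()
print(proj("wrist",local(.5535,-.0347,-.029,[(-.06,0,.022),(-.06,0,0)]),o))
goto([.53,-.035,.178],90.2)
```

```text
[[318.72874353 324.06187964]
 [318.2280585  307.31045814]]
shift [-0.0016 -0.065  -0.0045] turn 0.06 | tcp [ 0.4649 -0.0308  0.177 ] jawyaw 90.26 toolx [-0.009  -0.0039 -1.    ] F [-0.1  1.   0.2] t 2.3 w 0.0854 j7 1.63
```

servo_tool:
  motion:
    - [0,-0.008,-0.002,0,-1]
    - [0,-0.016,-0.004,0,-1]
    - [0,-0.024,-0.004,0,-1]
    - [0,-0.032,-0.004,0,-1]
    - [0,-0.04,-0.004,0,-1]
    - [0,-0.048,-0.004,0,-1]
    - [0,-0.056,-0.004,0,-1]
    - [0,-0.06,-0.004,0,-1]

```text
clock: 3.1
tcp_pos: [0.5259, -0.0345, 0.1765]
orientation: [-1.211, 1.216, 1.217]
contact_force: [-1.9, -0.0, 1.2]
grip_width: 0.0852
```

servo_tool:
  motion:
    - [0,-0.003,0,0,-1]
    - [0,-0.006,0,0,-1]

```text
clock: 3.3
tcp_pos: [0.5321, -0.0345, 0.1764]
orientation: [-1.211, 1.216, 1.217]
contact_force: [-1.6, -0.8, 1.4]
grip_width: 0.0854
```

servo_tool:
  motion:
    - [0,-0.003,0,0,-1]
    - [0,-0.006,0,0,-1]

```text
clock: 3.5
tcp_pos: [0.5382, -0.0345, 0.1763]
orientation: [-1.211, 1.216, 1.217]
contact_force: [-0.9, 0.2, 0.6]
grip_width: 0.0852
```

Run:
```python
from h import *
goto([.54,-.035,.178],90.2)
```

```text
shift [-0.0017 -0.0018 -0.0005] turn 0.05 | tcp [ 0.5382 -0.0345  0.1763] jawyaw 90.25 toolx [-0.0088 -0.0039 -1.    ] F [-0.9  0.2  0.6] t 3.5 w 0.0852 j7 1.64
```

servo_tool:
  motion:
    - [0,-0.0015,0,0,-1]
    - [0,-0.003,0,0,-1]

```text
clock: 3.7
tcp_pos: [0.5412, -0.0345, 0.1762]
orientation: [-1.211, 1.217, 1.217]
contact_force: [-1.7, 0.4, 1.6]
grip_width: 0.0857
```

servo_tool:
  motion:
    - [0,-0.0015,0,0,-1]
    - [0,-0.003,0,0,-1]

```text
clock: 3.9
tcp_pos: [0.5442, -0.0345, 0.1762]
orientation: [-1.211, 1.217, 1.217]
contact_force: [-1.6, 0.1, 1.7]
grip_width: 0.0853
```

Run:
```python
from h import *
goto([.54,-.035,.178],90.2)
im=grab_frame("top");cv2.imwrite("pics/t1.png",cv2.resize(im[145:265,270:400,::-1],None,fx=5,fy=5,interpolation=cv2.INTER_CUBIC))
```

```text
shift [-0.0018  0.0042 -0.0005] turn 0.05 | tcp [ 0.5442 -0.0345  0.1762] jawyaw 90.25 toolx [-0.0094 -0.0039 -0.9999] F [-1.6  0.1  1.7] t 3.9 w 0.0853 j7 1.64
```

View pics/t1.png

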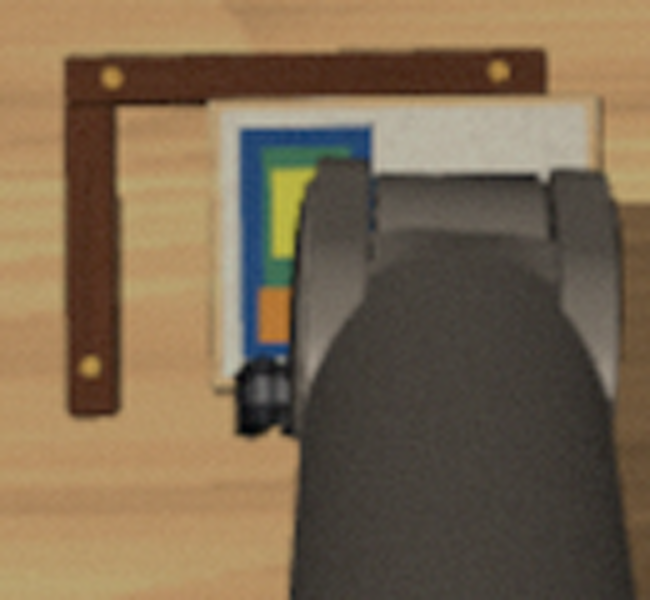

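The panel is now within about 1–3 mm of the far strip (edge at crop row 100, strip at 102). I'll creep on until the force rises.

servo_tool:
  motion:
    - [0,-0.001,0,0,-1]
    - [0,-0.002,0,0,-1]

```text
clock: 4.15
tcp_pos: [0.5455, -0.0345, 0.1759]
orientation: [-1.21, 1.219, 1.219]
contact_force: [-6.9, 0.1, 5.5]
grip_width: 0.0854
```

servo_tool:
  motion:
    - [0,-0.001,0,0,-1]
    - [0,-0.002,0,0,-1]

```text
clock: 4.35
tcp_pos: [0.5462, -0.0345, 0.1756]
orientation: [-1.208, 1.222, 1.223]
contact_force: [-9.2, 0.8, 6.0]
grip_width: 0.0852
```

servo_tool:
  motion:
    - [0,-0.001,0,0,-1]
    - [0,-0.002,0,0,-1]

```text
clock: 4.55
tcp_pos: [0.5468, -0.0346, 0.1752]
orientation: [-1.206, 1.225, 1.226]
contact_force: [-9.3, -0.1, 6.0]
grip_width: 0.0856
```

servo_tool:
  motion:
    - [0,0.01,0,0,-1]
    - [0,0.04,0,0,-1]
    - [-0.05,0.05,0.02,0,-1]
    - [-0.05,0.05,0.02,0,-1]

```text
clock: 4.95
tcp_pos: [0.4982, -0.0131, 0.2293]
orientation: [-1.208, 1.218, 1.223]
contact_force: [1.2, -0.3, 1.9]
grip_width: 0.0852
```

Run:
```python
from h import *
goto([.60,-.145,.28],0.2)
goto([.616,-.145,.178],0.2)
```

```text
shift [-0.0518 -0.1003 -0.1326] turn -89.87 | tcp [ 0.4982 -0.0131  0.2293] jawyaw 90.33 toolx [-0.0142 -0.0021 -0.9999] F [ 1.2 -0.3  1.9] t 4.95 w 0.0852 j7 1.58
shift [ 0.05   -0.1178 -0.1325] turn -89.87 | tcp [ 0.4982 -0.0131  0.2293] jawyaw 90.33 toolx [-0.0142 -0.0021 -0.9999] F [ 1.2 -0.3  1.9] t 4.95 w 0.0852 j7 1.58
```

servo_tool:
  motion:
    - [-0.02,-0.01,-0.02,8,-1]
    - [-0.04,-0.025,-0.04,16,-1]
    - [-0.05,-0.04,-0.06,24,-1]
    - [-0.05,-0.055,-0.08,32,-1]
    - [-0.05,-0.07,-0.1,40,-1]
    - [-0.05,-0.085,-0.12,48,-1]
    - [-0.05,-0.1,-0.13,56,-1]
    - [-0.05,-0.102,-0.132,64,-1]

```text
clock: 5.75
tcp_pos: [0.6033, -0.1462, 0.2785]
orientation: [-0.357, 1.553, 0.354]
contact_force: [-0.2, -0.1, 0.1]
grip_width: 0.085
```

Run:
```python
from h import *
goto([.602,-.148,.25],0.2)
```

```text
shift [ 0.0285 -0.001  -0.0017] turn 25.72 | tcp [ 0.6033 -0.1462  0.2785] jawyaw 25.92 toolx [-0.0104 -0.0044 -0.9999] F [-0.2 -0.1  0.1] t 5.75 w 0.085 j7 0.87
```

servo_tool:
  motion:
    - [0,-0.001,-0.002,8,-1]
    - [0,-0.001,-0.002,16,-1]
    - [0,-0.001,-0.002,24,-1]
    - [0.01,-0.001,-0.002,25.7,-1]
    - [0.01,-0.001,-0.002,25.7,-1]

```text
clock: 6.25
tcp_pos: [0.6015, -0.1476, 0.2668]
orientation: [-0.009, 1.583, 0.002]
contact_force: [0.7, 0.7, -0.6]
grip_width: 0.0853
```

Run:
```python
from h import *
goto([.602,-.146,.178],0.2)
o=get_obs();im=grab_frame("wrist");cv2.imwrite("pics/w3.png",im[:,:,::-1]);np.save("w3.npy",o,allow_pickle=True)
print(proj("wrist",[[.60,-.115,.022],[.60,-.115,.0],[.551,-.0347-.035,.022]],o))
```

```text
shift [0.0888 0.002  0.0015] turn 0.18 | tcp [ 0.6015 -0.1476  0.2668] jawyaw 0.38 toolx [-0.012  -0.0046 -0.9999] F [ 0.7  0.7 -0.6] t 6.25 w 0.0853 j7 0.52
[[311.66487866 198.17789605]
 [311.97292004 192.57024711]
 [217.41532491 110.15095989]]
```

View pics/w3.png

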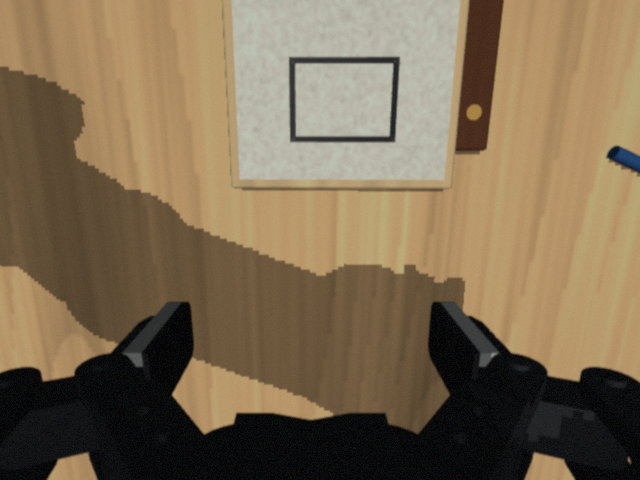

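The panel is flush with the far strip on the right. Its -y edge is at about row 186, from (233,186) to (452,186), which is a little farther than predicted. The fingers are clear of it, so I go down and push +y.

servo_tool:
  motion:
    - [0.04,0.002,0,-0.2,-1]
    - [0.08,0.002,0,-0.2,-1]
    - [0.089,0.002,0,-0.2,-1]
    - [0.089,0.002,0,-0.2,-1]

```text
clock: 6.7
tcp_pos: [0.6, -0.1463, 0.1773]
orientation: [-0.012, 1.585, 0.006]
contact_force: [-0.2, -0.8, 0.7]
grip_width: 0.0858
```

servo_tool:
  motion:
    - [0,0.008,0,0,-1]
    - [0,0.016,0,0,-1]
    - [0,0.024,0,0,-1]
    - [0,0.032,0,0,-1]
    - [0,0.038,0,0,-1]
    - [0,0.044,0,0,-1]
    - [0,0.048,0,0,-1]
    - [0,0.052,0,0,-1]

```text
clock: 7.5
tcp_pos: [0.5994, -0.0943, 0.1772]
orientation: [-0.012, 1.585, 0.005]
contact_force: [-0.9, -2.5, 1.1]
grip_width: 0.085
```

Run:
```python
from h import *
goto([.602,-.083,.178],0.2)
o=np.load("w3.npy",allow_pickle=True).item()
for uv in[(233,186),(452,186),(344,99)]:print(ray("wrist",uv,.022,o))
print("strip",ray("wrist",(457,150),.014,o))
```

```text
shift [-0.0009  0.0112  0.0027] turn 0.45 | tcp [ 0.5994 -0.0943  0.1772] jawyaw 0.65 toolx [-0.0143 -0.0046 -0.9999] F [-0.9 -2.5  1.1] t 7.5 w 0.085 j7 0.51
[ 0.55729124 -0.10871198  0.022     ]
[ 0.67558888 -0.10779389  0.022     ]
[ 0.61616128 -0.06392383  0.022     ]
strip [ 0.67911072 -0.08914756  0.014     ]
```

servo_tool:
  motion:
    - [0,0.002,0.001,0.4,-1]
    - [0,0.004,0.001,0.4,-1]
    - [0,0.006,0.001,0.4,-1]
    - [0,0.008,0.001,0.4,-1]

```text
clock: 7.9
tcp_pos: [0.6002, -0.0861, 0.177]
orientation: [-0.007, 1.585, -0.0]
contact_force: [-0.1, -0.9, 1.0]
grip_width: 0.0858
```

servo_tool:
  motion:
    - [0,0.0015,0,0,-1]
    - [0,0.003,0,0,-1]
    - [0,0.004,0,0,-1]

```text
clock: 8.2
tcp_pos: [0.6002, -0.082, 0.1769]
orientation: [-0.007, 1.585, -0.0]
contact_force: [0.2, -1.8, 0.1]
grip_width: 0.0851
```

servo_tool:
  motion:
    - [0,0.0015,0,0,-1]
    - [0,0.003,0,0,-1]

```text
clock: 8.4
tcp_pos: [0.6001, -0.0799, 0.177]
orientation: [-0.007, 1.585, -0.002]
contact_force: [0.6, -6.6, 0.3]
grip_width: 0.0852
```

servo_tool:
  motion:
    - [0,0.0015,0,0,-1]
    - [0,0.0025,0,0,-1]
    - [0,0.0025,0,0,-1]

```text
clock: 8.7
tcp_pos: [0.6, -0.0793, 0.1772]
orientation: [-0.008, 1.584, -0.006]
contact_force: [0.9, -7.4, -0.3]
grip_width: 0.0852
```

servo_tool:
  motion:
    - [0,-0.015,0,0,-1]
    - [0,-0.03,0,0,-1]
    - [-0.05,-0.03,0,0,-1]
    - [-0.1,-0.03,0,0,-1]
    - [-0.13,0,0,0,-1]
    - [-0.15,0.03,0,0,-1]
    - [-0.15,0.05,0,0,-1]
    - [-0.15,0.05,0,0,-1]

```text
clock: 9.5
tcp_pos: [0.6023, -0.025, 0.3272]
orientation: [-0.01, 1.583, -0.0]
contact_force: [-0.4, -0.5, -0.2]
grip_width: 0.0853
```

Run:
```python
from h import *
goto([.47,.18,.33],90)
o=get_obs();im=grab_frame("wrist");t=grab_frame("top");np.save("w4.npy",o,allow_pickle=True)
a=im[:,:,::-1][:300];b=cv2.resize(t[145:240,275:400,::-1],(400,304),interpolation=cv2.INTER_CUBIC)[:300]
cv2.imwrite("pics/w4full.png",im[:,:,::-1]);cv2.imwrite("pics/w4.png",np.hstack([a[:,130:530],b]))
```

```text
shift [-0.0024  0.2058 -0.1311] turn -89.65 | tcp [ 0.6023 -0.025   0.3272] jawyaw 0.35 toolx [-0.0125 -0.0063 -0.9999] F [-0.4 -0.5 -0.2] t 9.5 w 0.0853 j7 0.28
```

View pics/w4.png

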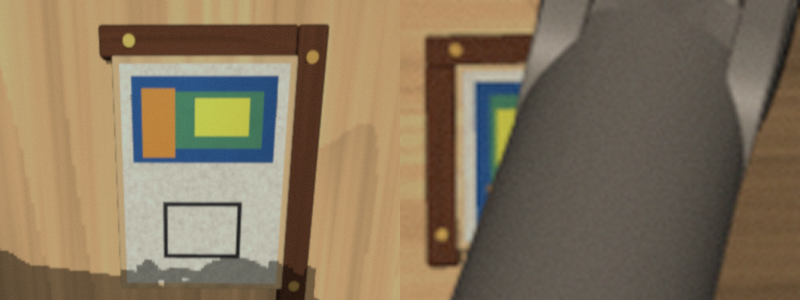

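The panel sits against both strips in the wrist view: left strip along row ~55, far strip along the right, frame centre at about (332,230). Next I fit the stamp's pose in the earlier wrist picture with GrabCut and a model silhouette.

```bash
cat > st.py <<'E'
from h import *
from scipy.optimize import minimize
def box(a,b,z0,z1):return [(x,y,z) for x in(-a/2,a/2) for y in(-b/2,b/2) for z in(z0,z1)]
BX=[box(.044,.030,0,.014),box(.048,.034,.03,.05),box(.038,.022,.058,.100),box(.034,.018,.1,.104),box(.020,.016,.014,.058)]
def sil(p,o,S=4,off=(280,180),sz=(130,140)):
    m=np.zeros((sz[1]*S,sz[0]*S),np.uint8)
    for b in BX:
        q=(proj("wrist",local(*p,b),o)-off+.5)*S
        cv2.fillConvexPoly(m,cv2.convexHull(q.astype(np.int32)),1)
    return m
E
python3 - <<'E'
from st import *
o=np.load("w1.npy",allow_pickle=True).item();im=cv2.imread("pics/w1.png")[180:320,280:410]
m=np.full(im.shape[:2],cv2.GC_BGD,np.uint8);m[12:128,22:98]=cv2.GC_PR_BGD
g=cv2.GC_PR_FGD;m[20:118,30:92]=g;m[40:70,40:80]=cv2.GC_FGD
b=np.zeros((1,65));f=b.copy();cv2.grabCut(im,m,None,b,f,8,cv2.GC_INIT_WITH_MASK)
M=((m==1)|(m==3)).astype(np.uint8);M4=cv2.resize(M,None,fx=4,fy=4,interpolation=cv2.INTER_LINEAR)
def cost(v):
    s=sil((v[0]/100,v[1]/100,v[2]/10),o);return 1-(s&M4).sum()/(s|M4).sum()
best=min((minimize(cost,[43.5,29.3,y],method="Nelder-Mead",options=dict(initial_simplex=[[43.5,29.3,y],[44.5,29.3,y],[43.5,30.3,y],[43.5,29.3,y+1.5]])) for y in(-3,-1,0,1,3)),key=lambda r:r.fun)
p=np.array(best.x)/[100,100,10];print(p,np.degrees(p[2]),best.fun)
v=cv2.resize(im,None,fx=4,fy=4,interpolation=cv2.INTER_CUBIC);w=v.copy()
for mk,c in((M4,(255,0,0)),(sil(p,o),(0,255,0))):
    cv2.drawContours(w,cv2.findContours(mk,0,1)[0],-1,c,1)
v=np.hstack([v,w])[:,:];cv2.imwrite("pics/fit.png",cv2.resize(v,None,fx=.75,fy=.75))
for uv in[(332,230)]:print("mark",ray("wrist",uv,.022,np.load("w4.npy",allow_pickle=True).item()))
E
```

```text
[0.44667934 0.30105644 0.23810752] 13.642556223771985 0.05576188663893222
mark [ 0.61488679 -0.02498676  0.022     ]
```

View pics/fit.png

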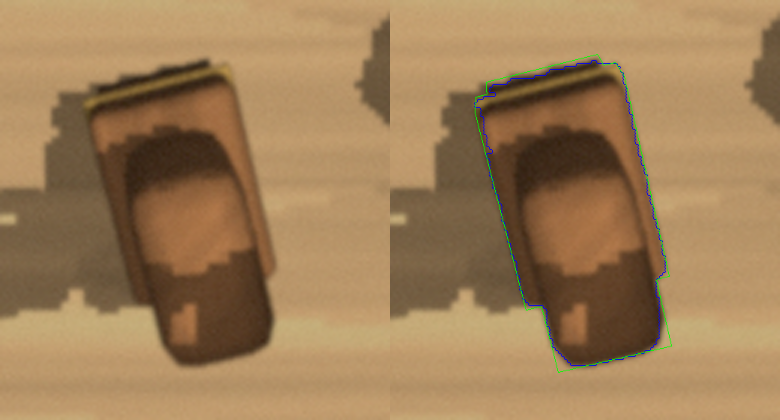

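The fit (IoU 0.94) matches the 104 mm stamp well. It stands at (0.447, 0.301) with yaw 13.6°, so the jaw yaw should be 103.6°. I'll move above it with the jaw partly closed to stay clear of the large stamp.

servo_tool:
  motion:
    - [0,0.04,-0.02,-8,-1]
    - [0,0.08,-0.04,-16,-0.5]
    - [0,0.12,-0.06,-24,-0.2]
    - [0,0.16,-0.08,-32,-0.2]
    - [0,0.2,-0.1,-40,-0.2]
    - [0,0.24,-0.12,-48,-0.2]
    - [0,0.28,-0.14,-56,-0.2]
    - [0,0.315,-0.15,-64,-0.2]

```text
clock: 10.4
tcp_pos: [0.4503, 0.2861, 0.3254]
orientation: [-0.876, 1.407, 0.875]
contact_force: [0.3, 0.1, 0.3]
grip_width: 0.051
```

Run:
```python
from h import *
goto([.447,.301,.32],103.6)
```

```text
shift [0.0053 0.0094 0.0121] turn -39.26 | tcp [0.4503 0.2861 0.3254] jawyaw 64.34 toolx [-0.0151 -0.0099 -0.9998] F [0.3 0.1 0.3] t 10.4 w 0.051 j7 0.59
```

servo_tool:
  motion:
    - [0,0.002,0.002,-8,-0.2]
    - [0,0.004,0.005,-16,-0.2]
    - [0.002,0.006,0.008,-24,-0.2]
    - [0.004,0.009,0.012,-32,-0.2]
    - [0.005,0.009,0.012,-39.2,-0.2]
    - [0.005,0.009,0.012,-39.2,-0.2]

```text
clock: 11.0
tcp_pos: [0.4484, 0.2987, 0.3196]
orientation: [-1.379, 1.109, 1.389]
contact_force: [0.5, -0.2, -0.6]
grip_width: 0.0515
```

Run:
```python
from st import *
goto([.447,.301,.237],103.6)
o=get_obs();im=cv2.cvtColor(grab_frame("wrist"),cv2.COLOR_RGB2BGR);cv2.imwrite("pics/w5.png",im);np.save("w5.npy",o,allow_pickle=True)
# refit
x=proj("wrist",local(.447,.301,.238,[c for b in BX for c in b]),o);lo=x.min(0).astype(int)-25;hi=x.max(0).astype(int)+25;print(lo,hi)
lo=np.maximum(lo,0);hi=np.minimum(hi,[640,480]);sz=hi-lo;A=dict(off=lo,sz=sz)
im=im[lo[1]:hi[1],lo[0]:hi[0]]
s0=cv2.resize(sil((.447,.301,.238),o,**A),tuple(map(int,sz)),interpolation=cv2.INTER_AREA)
m=np.where(s0>0,3,2).astype(np.uint8);m[cv2.erode(s0,np.ones((17,17)))>0]=1;m[cv2.dilate(s0,np.ones((31,31)))==0]=0
b=np.zeros((1,65));f=b.copy();cv2.grabCut(im,m,None,b,f,8,cv2.GC_INIT_WITH_MASK)
M4=cv2.resize(((m==1)|(m==3)).astype(np.uint8),None,fx=4,fy=4,interpolation=cv2.INTER_LINEAR)
def cost(v):
    s=sil((v[0]/100,v[1]/100,v[2]/10),o,**A);return 1-(s&M4).sum()/(s|M4).sum()
r=minimize(cost,[44.7,30.1,2.38],method="Nelder-Mead",options=dict(initial_simplex=[[44.7,30.1,2.38],[45.2,30.1,2.38],[44.7,30.6,2.38],[44.7,30.1,3]]))
print(r.x,np.degrees(r.x[2]/10),r.fun)
```

```text
shift [ 0.0826 -0.0007  0.0031] turn -0.17 | tcp [0.4484 0.2987 0.3196] jawyaw 103.43 toolx [-0.016  -0.0112 -0.9998] F [ 0.5 -0.2 -0.6] t 11.0 w 0.0515 j7 1.18
[264 178] [370 335]
[44.8035755  29.98669029  2.17732159] 12.475133757956991 0.05704621029698431
```

servo_tool:
  motion:
    - [0.03,-0.004,0.0034,0,-0.2]
    - [0.06,-0.004,0.0034,0,-0.2]
    - [0.0826,-0.004,0.0034,0,-0.2]
    - [0.0826,-0.004,0.0034,0,-0.2]

```text
clock: 11.45
tcp_pos: [0.4495, 0.3004, 0.2343]
orientation: [-1.374, 1.12, 1.385]
contact_force: [-0.3, -0.6, 0.1]
grip_width: 0.0514
```

servo_tool:
  motion:
    - [0,0,0,0,0.2]
    - [0,0,0,0,0.5]
    - [0,0,0,0,1]
    - [0,0,0,0,1]
    - [0,0,0,0,1]
    - [0,0,0,0,1]
  force: 40

```text
clock: 12.05
tcp_pos: [0.4498, 0.3005, 0.2349]
orientation: [-1.374, 1.118, 1.384]
contact_force: [0.5, 0.5, 0.2]
grip_width: 0.0216
```

Run:
```python
from h import *
goto([.447,.301,.237],103.6)
```

```text
shift [-0.0021  0.0027  0.001 ] turn -0.64 | tcp [0.4498 0.3005 0.2349] jawyaw 102.96 toolx [-0.0192 -0.0147 -0.9997] F [0.5 0.5 0.2] t 12.05 w 0.0216 j7 1.2
```

The stamp is gripped at 21.6 mm. I'll lift it and carry it above the frame.

servo_tool:
  motion:
    - [-0.02,0,0,0,1]
    - [-0.045,0,0,0,1]
    - [-0.07,0,0,0,1]
    - [-0.07,0,0,0,1]

```text
clock: 12.45
tcp_pos: [0.4521, 0.3023, 0.3079]
orientation: [-1.373, 1.112, 1.382]
contact_force: [0.8, -0.3, -0.7]
grip_width: 0.0215
```

Run:
```python
from h import *
goto([.612,-.025,.305],90.3)
```

```text
shift [ 0.0041 -0.0825 -0.3548] turn 12.65 | tcp [0.4521 0.3023 0.3079] jawyaw 102.95 toolx [-0.0149 -0.0108 -0.9998] F [ 0.8 -0.3 -0.7] t 12.45 w 0.0215 j7 1.18
```

servo_tool:
  motion:
    - [0,-0.01,-0.04,1.5,1]
    - [0,-0.02,-0.085,3,1]
    - [0,-0.03,-0.13,5,1]
    - [0,-0.04,-0.175,7,1]
    - [0,-0.05,-0.22,9,1]
    - [0.002,-0.06,-0.265,11,1]
    - [0.003,-0.072,-0.31,12.6,1]
    - [0.004,-0.0825,-0.35,12.6,1]

```text
clock: 13.25
tcp_pos: [0.6111, -0.0226, 0.3039]
orientation: [-1.213, 1.227, 1.219]
contact_force: [0.4, -1.3, -1.3]
grip_width: 0.0213
```

servo_tool:
  motion:
    - [0,0,0,0,1]
    - [0,0,0,0,1]

```text
clock: 13.45
tcp_pos: [0.6108, -0.0241, 0.3026]
orientation: [-1.21, 1.231, 1.218]
contact_force: [-0.8, 1.1, -1.7]
grip_width: 0.0217
```

Run:
```python
from h import *
goto([.614,-.025,.29],90.3)
o=get_obs();im=cv2.cvtColor(grab_frame("wrist"),cv2.COLOR_RGB2BGR);cv2.imwrite("pics/w6.png",im);np.save("w6.npy",o,allow_pickle=True)
cv2.imwrite("pics/w6c.png",cv2.resize(im[100:430,150:470],(800,600*0+825))[:600] if 0 else cv2.resize(im[120:420,130:530],None,fx=2,fy=2,interpolation=cv2.INTER_CUBIC))
```

```text
shift [ 0.0125 -0.0035 -0.0008] turn -0.2 | tcp [ 0.6108 -0.0241  0.3026] jawyaw 90.1 toolx [-0.0183 -0.0119 -0.9998] F [-0.8  1.1 -1.7] t 13.45 w 0.0217 j7 1.66
```

View pics/w6c.png

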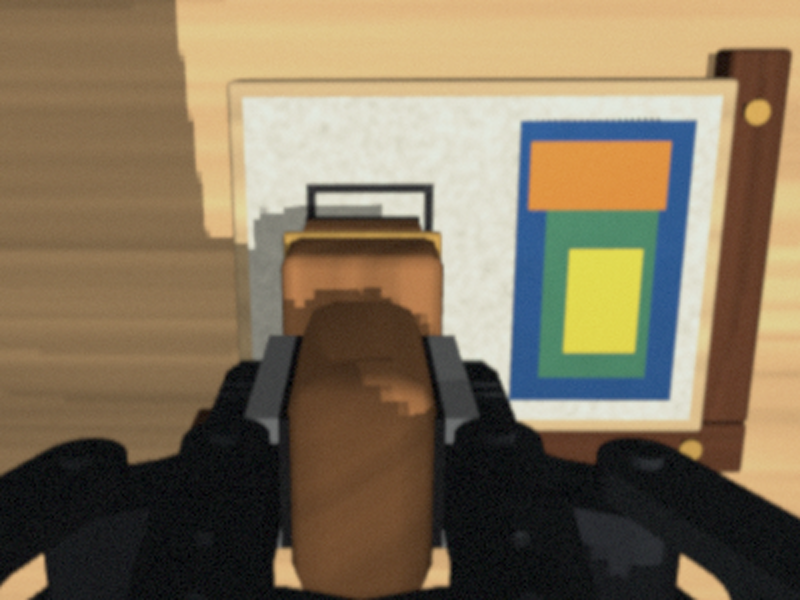

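The view shows the frame's near corners at crop (308,185) and (433,185). The stamp's foot edge is at about row 218, columns 305–420, and the body's lower edge at row 234, columns 284–441. The panel is flush with both strips. I'll convert these to an offset.

Run:
```python
from h import *
o=np.load("w6.npy",allow_pickle=True).item();f=lambda u,v,z:ray("wrist",(130+u/2,120+v/2),z,o)
fz=o["tcp_pos"][2]-.2349
for n,a,b,z in[("frame",(308,185),(433,185),.022),("panel -x edge",(231,82),(738,81),.022),("foot",(305,218),(420,218),fz),("foottop",(305,221),(420,221),fz+.014),("body",(284,236),(441,236),fz+.03)]:
    A,B=f(*a,z),f(*b,z);print(n,A[:2].round(4),B[:2].round(4),"w",round(B[1]-A[1],4),"mid",((A+B)/2)[:2].round(4),"ang",np.degrees(np.arctan2(-(B[0]-A[0]),B[1]-A[1])).round(2))
# panel corners pose, sub-checks
im=cv2.imread("pics/w6.png");g=cv2.cvtColor(im,cv2.COLOR_BGR2GRAY).astype(int)
print("col335 rows",g[205:250,300].tolist());print("row 222 cols",g[217,275:360].tolist());print("row228",g[228,275:360].tolist());print("row238",im[238,262:360,0].tolist())
```

```text
frame [ 0.588  -0.0443] [ 0.5878 -0.004 ] w 0.0403 mid [ 0.5879 -0.0241] ang 0.2
panel -x edge [ 0.5555 -0.0679] [0.5549 0.0898] w 0.1577 mid [0.5552 0.011 ] ang 0.22
foot [ 0.5892 -0.0415] [ 0.5891 -0.0109] w 0.0306 mid [ 0.5891 -0.0262] ang 0.23
foottop [ 0.587  -0.0403] [ 0.5869 -0.0118] w 0.0286 mid [ 0.5869 -0.0261] ang 0.23
body [ 0.5871 -0.0439] [ 0.5869 -0.008 ] w 0.0359 mid [ 0.587  -0.0259] ang 0.24
col335 rows [222, 224, 225, 226, 224, 219, 186, 118, 63, 50, 81, 150, 202, 218, 218, 219, 214, 186, 145, 132, 136, 130, 110, 70, 45, 46, 57, 57, 67, 76, 94, 124, 146, 126, 81, 53, 48, 50, 47, 54, 54, 64, 70, 85, 101]
row 222 cols [224, 222, 222, 221, 221, 223, 220, 202, 139, 73, 43, 58, 108, 172, 196, 200, 199, 201, 206, 207, 206, 206, 207, 205, 205, 202, 200, 198, 199, 199, 202, 204, 208, 207, 205, 204, 209, 213, 211, 213, 210, 211, 210, 208, 209, 212, 210, 211, 210, 213, 214, 214, 208, 208, 208, 207, 209, 210, 212, 212, 210, 212, 211, 211, 213, 214, 190, 121, 63, 49, 66, 133, 205, 222, 223, 222, 221, 222, 222, 225, 226, 225, 222, 220, 220]
row228 [128, 127, 131, 128, 134, 130, 130, 111, 70, 30, 21, 23, 33, 59, 67, 71, 66, 71, 72, 68, 69, 69, 68, 72, 70, 70, 69, 67, 69, 70, 71, 69, 66, 69, 68, 72, 67, 72, 70, 69, 72, 71, 69, 70, 67, 79, 105, 112, 116, 115, 116, 115, 115, 119, 118, 121, 120, 119, 119, 116, 118, 119, 119, 129, 163, 203, 184, 118, 60, 47, 77, 144, 203, 218, 221, 222, 223, 224, 224, 223, 223, 222, 221, 219, 217]
row238 [122, 123, 122, 123, 120, 122, 125, 120, 114, 93, 79, 81, 86, 83, 79, 77, 77, 72, 63, 59, 60, 66, 63, 61, 61, 63, 62, 61, 61, 63, 62, 61, 64, 62, 62, 58, 64, 64, 64, 68, 64, 65, 62, 63, 68, 65, 64, 64, 65, 64, 65, 67, 69, 64, 63, 65, 64, 64, 63, 65, 66, 64, 61, 65, 62, 63, 66, 61, 62, 65, 67, 68, 63, 63, 63, 65, 65, 67, 65, 64, 68, 74, 75, 83, 82, 85, 82, 89, 124, 191, 211, 212, 210, 211, 208, 207, 204, 202]
```

Offset to correct: +4.3 mm in x and +1.8 mm in y. The rotation agrees to within 0.1°.

Run:
```python
from h import *
goto([.6151,-.0223,.264],90.1)
```

```text
shift [ 0.0386 -0.0053  0.0003] turn 0.15 | tcp [ 0.6106 -0.0222  0.3027] jawyaw 90.25 toolx [-0.0185 -0.011  -0.9998] F [-0.   0.3 -1.3] t 13.5 w 0.0215 j7 1.66
```

servo_tool:
  motion:
    - [0.012,-0.003,0.0005,0,1]
    - [0.024,-0.005,0.001,0,1]
    - [0.033,-0.005,0.001,0,1]
    - [0.0385,-0.005,0.001,0,1]
    - [0.0385,-0.005,0.001,0,1]
    - [0.0385,-0.005,0.001,0,1]

```text
clock: 14.1
tcp_pos: [0.6149, -0.0216, 0.2641]
orientation: [-1.212, 1.229, 1.221]
contact_force: [-0.1, -1.0, -0.5]
grip_width: 0.0216
```

Run:
```python
from h import *
goto([.6151,-.0223,.264],90.1);grab_frame("top");goto([.6151,-.0223,.264],90.1)
o=get_obs();im=cv2.cvtColor(grab_frame("wrist"),cv2.COLOR_RGB2BGR);cv2.imwrite("pics/w7.png",im);np.save("w7.npy",o,allow_pickle=True)
goto([.6151,-.0223,.264],90.1)
g=cv2.cvtColor(im,cv2.COLOR_BGR2GRAY).astype(int)
print(proj("wrist",local(.6153,-.0242,.004,[(-.0275,.0205,.022),(-.0275,-.0205,.022)]),o))
cv2.imwrite("pics/w7c.png",cv2.resize(im[170:370,200:440],None,fx=3,fy=3,interpolation=cv2.INTER_CUBIC))
```

```text
shift [ 0.0001 -0.0002 -0.0007] turn 0.15 | tcp [ 0.6149 -0.0216  0.2641] jawyaw 90.25 toolx [-0.0185 -0.0111 -0.9998] F [-0.1 -1.  -0.5] t 14.1 w 0.0216 j7 1.68
shift [ 0.0004 -0.0001 -0.0006] turn 0.15 | tcp [ 0.615  -0.0217  0.2644] jawyaw 90.25 toolx [-0.0178 -0.011  -0.9998] F [-0.1 -0.3 -2. ] t 14.15 w 0.0217 j7 1.68
shift [ 0.0006 -0.     -0.0005] turn 0.14 | tcp [ 0.6151 -0.0218  0.2646] jawyaw 90.24 toolx [-0.0175 -0.011  -0.9998] F [-0.2  0.6 -1.5] t 14.2 w 0.0212 j7 1.68
[[347.72570479 216.03060885]
 [272.83465741 215.88415448]]
```

View pics/w7c.png

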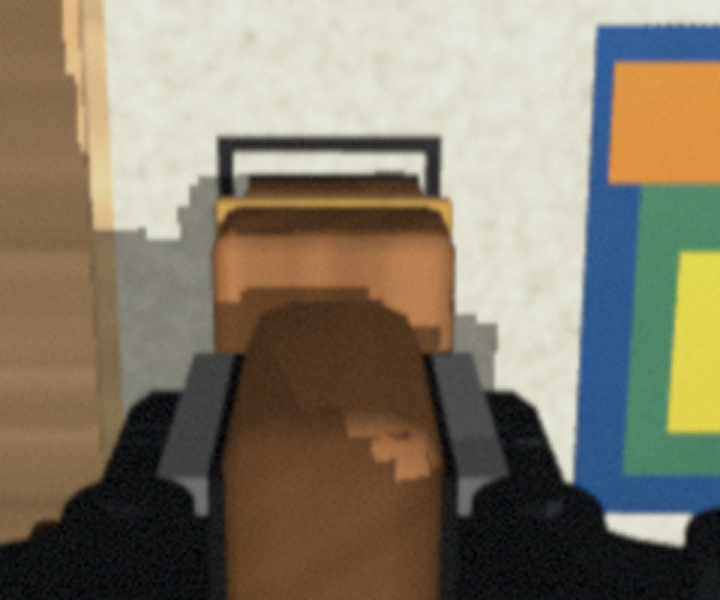

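Foot edge at crop row ~177, columns 248–418; frame edge at row 137, columns 218–440. I'll compute what's left to correct.

Run:
```python
from h import *
o=np.load("w7.npy",allow_pickle=True).item();f=lambda u,v,z:ray("wrist",(200+u/3,170+v/3),z,o)
fz=o["tcp_pos"][2]-.2349
for n,a,b,z in[("frame",(218,137),(440,137),.022),("foot",(248,177),(418,177),fz),("body",(216,199),(452,199),fz+.03)]:
    A,B=f(*a,z),f(*b,z);print(n,"w",round(B[1]-A[1],4),"mid",((A+B)/2)[:2].round(4))
```

```text
frame w 0.0405 mid [ 0.5876 -0.0246]
foot w 0.0302 mid [ 0.5935 -0.0238]
body w 0.0359 mid [ 0.5906 -0.0234]
```

servo_tool:
  motion:
    - [0.002,0.0004,-0.0008,-0.1,1]
    - [0.004,0.0004,-0.0008,-0.1,1]
    - [0.006,0.0004,-0.0008,-0.1,1]
    - [0.008,0.0004,-0.0008,-0.1,1]
    - [0.009,0.0004,-0.0008,-0.1,1]
    - [0.01,0.0004,-0.0008,-0.1,1]
    - [0.011,0.0004,-0.0008,-0.1,1]
    - [0.011,0.0004,-0.0008,-0.1,1]

```text
clock: 15.0
tcp_pos: [0.6145, -0.0227, 0.2537]
orientation: [-1.213, 1.227, 1.221]
contact_force: [-1.4, -0.1, 3.3]
grip_width: 0.0214
```

Run:
```python
from h import *
F=[]
for i in range(6): F.append(get_obs()["contact_force"]);grab_frame("side")
print(np.round(F,1),np.mean(F,0));goto([.6151,-.0227,.2509],90.2)
```

```text
[[-1.4 -0.1  3.3]
 [-0.7 -0.3  2.7]
 [-1.6 -0.6  2.6]
 [-0.8 -0.7  3. ]
 [-0.9 -0.4  3.5]
 [-1.5 -0.3  3. ]] [-1.1464502  -0.38063815  3.02416134]
shift [ 0.0028 -0.0006  0.    ] turn 0.14 | tcp [ 0.6145 -0.0227  0.2538] jawyaw 90.34 toolx [-0.0173 -0.0109 -0.9998] F [-0.8 -0.8  2.9] t 15.3 w 0.0221 j7 1.68
```

The spring engages as expected: about 3.1 mm in, and a 4.4 N reaction once the stamp's weight is added back. I'll go 2.8 mm more.

servo_tool:
  motion:
    - [0.001,0,0,0,1]
    - [0.002,0,0,0,1]
    - [0.0029,0,0,0,1]
    - [0.0029,0,0,0,1]
    - [0.0029,0,0,0,1]

```text
clock: 15.8
tcp_pos: [0.6145, -0.0227, 0.2509]
orientation: [-1.213, 1.227, 1.221]
contact_force: [-1.0, -0.7, 4.5]
grip_width: 0.0211
```

Run:
```python
from h import *
F=[]
for i in range(8): F.append(get_obs()["contact_force"]);grab_frame("side")
print(np.mean(F,0));goto([.6151,-.0227,.2509],90.2)
o=get_obs();im=cv2.cvtColor(grab_frame("wrist"),cv2.COLOR_RGB2BGR);g=cv2.cvtColor(im,cv2.COLOR_BGR2GRAY).astype(int)
x=proj("wrist",[[.5876,-.0246,.022],[.5876,-.0451,.022],[.5876,-.0041,.022],[.5936,-.0246,.022]],o);print(x.round(1))
c=int(x[0,0]);r=int(x[0,1]);print("col",r-10,[round(v) for v in g[r-10:r+30,c-10:c+11].mean(1)])
print("row+6",c-60,g[r+6,c-60:c+60].tolist());print("row+11",g[r+11,c-60:c+60].tolist());print("row+13",g[r+13,c-60:c+60].tolist())
```

```text
[-1.42249041 -0.10579942  4.6207528 ]
shift [-0.     -0.0006  0.    ] turn 0.14 | tcp [ 0.6145 -0.0227  0.2509] jawyaw 90.34 toolx [-0.0172 -0.0109 -0.9998] F [-2.  -0.   4.2] t 16.2 w 0.0216 j7 1.69
[[311.4 220.9]
 [271.5 220.6]
 [351.3 221.2]
 [311.3 232.3]]
col 210 [217, 217, 219, 219, 220, 221, 221, 221, 221, 214, 172, 95, 47, 44, 47, 85, 158, 208, 213, 183, 118, 54, 36, 46, 54, 82, 121, 143, 125, 76, 48, 48, 49, 50, 51, 51, 51, 57, 76, 95]
row+6 251 [214, 215, 218, 220, 219, 217, 218, 220, 218, 220, 220, 218, 218, 216, 218, 218, 217, 219, 218, 206, 148, 78, 43, 41, 47, 62, 108, 151, 159, 157, 159, 160, 164, 158, 161, 165, 160, 160, 161, 160, 160, 159, 155, 156, 152, 152, 150, 149, 153, 156, 153, 154, 154, 152, 155, 157, 156, 161, 161, 158, 159, 161, 159, 158, 159, 156, 159, 158, 160, 161, 161, 159, 163, 161, 161, 162, 160, 158, 159, 157, 159, 159, 159, 159, 160, 158, 161, 159, 155, 158, 156, 161, 163, 146, 93, 50, 44, 40, 50, 97, 177, 216, 222, 222, 218, 216, 216, 216, 219, 223, 223, 223, 220, 219, 217, 215, 218, 216, 217, 220]
row+11 [218, 216, 214, 207, 207, 207, 208, 212, 216
[... 326 characters left out ...]
 86, 88, 92, 140, 200, 217, 218, 201, 125, 61, 44, 41, 50, 95, 174, 214, 221, 221, 222, 221, 222, 221, 219, 221, 221, 221, 220, 222, 221, 220, 221, 222, 222, 220]
row+13 [219, 217, 215, 210, 208, 210, 216, 217, 219, 220, 219, 218, 217, 202, 152, 125, 125, 128, 127, 121, 99, 54, 25, 22, 21, 41, 84, 121, 128, 123, 95, 64, 45, 48, 48, 42, 44, 44, 50, 45, 46, 45, 49, 47, 47, 47, 44, 48, 46, 47, 45, 48, 44, 43, 51, 50, 48, 48, 44, 44, 48, 49, 45, 45, 45, 48, 44, 44, 41, 41, 45, 47, 48, 43, 48, 39, 46, 46, 46, 48, 45, 44, 48, 44, 45, 42, 43, 48, 54, 115, 193, 216, 218, 195, 126, 59, 42, 44, 51, 106, 185, 216, 220, 222, 218, 221, 219, 220, 219, 219, 219, 219, 219, 220, 220, 219, 221, 219, 219, 217]
```

The readings are good: about 6.1 N reaction, 6.0 mm in, centred to within 0.6 mm, and the frame hasn't moved. I'll check the bystanders against the first pictures and hand in.

Run:
```python
from h import *
a=cv2.imread("pics/side0.png").astype(int);b=grab_frame("side")[:,:,::-1].astype(int)
for n,(x,y) in dict(bowl=(321,172),glue=(424,390),spool=(360,411)).items():
    d=np.abs(a-b)[y-22:y+22,x-22:x+22].max(2);print(n,d.mean().round(1),(d>60).sum())
o=get_obs();print(o["contact_force"],o["tcp_pos"],np.abs(o["qvel"]).max(),o["clock"])
print(hand_in())
```

```text
bowl 10.5 0
glue 10.5 0
spool 10.2 0
[-0.82319288 -0.86483543  4.88612268] [ 0.61450511 -0.02273275  0.25085301] 0.0012049533873378835 16.3
the job is handed in; nothing more can be done
None
```

The panel is slid home into the dark corner stop, and the 104 mm stamp is held pressed in the drawn frame. I handed the job in at about 16.3 s. No verdict came back, so these are my own last measurements.

- **Panel:** I pushed it with open fingers, first against the far strip and then against the left strip. The contact force rose at each strip. Wrist pictures taken after both pushes showed it flush, and the frame had not moved after pressing. I had used all 12 picture views by then, so flushness after pressing rests on that pixel check.
- **Stamp choice:** Of the three stamps, only this one matched the stated size. The other two are about 1.5 times larger.
- **Placing:** In the last picture the foot is inside the frame, centred within 0.2 mm across the panel and about 0.6 mm along it. It was square to the frame within about 0.1° when last measured, just above the panel.
- **Tilt:** The tool itself leans about 1.2°. The stamp was gripped while standing upright, and the lean stayed within about 0.3° of that after the grasp, so I expect the stamp to be upright. I did not measure the stamp's own tilt.
- **Pressing:** The foot is about 6.0 mm in by height. The panel pushes back with about 6.1 N: 4.6 N measured plus the stamp's own weight of about 1.5 N.
- **Bystanders:** The bowl, glue stick and spool look unchanged in the side picture.

Early on, the fixed cameras and the wrist camera disagreed by about 5 mm on the panel's position. I relied on contact forces and on measuring stamp and frame in the same wrist picture instead.

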